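Slide the bottom into the drawer that lacks one

TASK

Two small repaired drawers stand on their fronts on the assembly board; one already has its bottom, the other has none. Take the loose bottom panel from the leaning stand, slide it down the grooves of the drawer that lacks one and press it until it sits fully home in the groove of the drawer's front. The drawers do not stand quite at their marks, so feel for the slot, and leave everything else where it is.

Things in the scene. Friction and masses are not known exactly. Their poses are not given: they have to be found in the camera images.
- panel: the loose drawer bottom: plywood slab 8 mm thick (its x), 120 mm wide (y), 130 mm high (z, up the slab), 0.1 kg, faces alike; origin at its centre. At the start it leans in the stand, its top tilted 0.32 rad towards the stand's -x (robot) side. Its top 50 mm are free on both faces; lower down two props carry its -x face.
- board: plywood assembly board 150 (x) x 400 (y) x 18 mm, fixed; origin at the centre of its underside. On it stand two like drawers, held fast, 98 mm to either side (y) of its centre, square to it. Cleats at their ends place them along y only: along the board's x each stands up to 5 mm off its nominal place, either way, differently each time, and the state does not tell it: look, or feel for the slot.
- left_mouth (a point): nominal middle of the slot on top of the left (+y) drawer, 153 mm above the bench, axes as the board's (true slot up to 5 mm off in x). Slot: a vertical groove in each side wall, 9.5 mm wide (x), 122.5 mm between groove bottoms (y), no lead-in. Flat wood level with the mouth bounds it: on the -x side the drawer back, on the +x side a 10 mm lip of each side wall.
- right_mouth (a point): the same for the right (-y) drawer. Each drawer stands on its dark front (90 x 150 mm), back up, underside to +x: 80 (x) x 135 (y) mm, 135 mm high, standing on the board. The drawer back is a board 10 mm thick whose top is level with the mouth; it begins 6 mm to -x of the slot's middle and is 53 mm wide, so fingers cannot go lower than the mouth there.
- left_home (a point): nominal place of the centre of a bottom fully home in the left drawer (true place up to 5 mm off in x, as the mouth), 92 mm above the bench, axes as the board's. Fully home, its foot is at the bottom of a 10.5 mm wide, 5 mm deep groove in the drawer front and its top edge stands 4 mm above the mouth.
- right_home (a point): the same for the right drawer. In both drawers, from 58 mm below the mouth, a small leaf spring in each groove presses the panel towards +x, so that it stays where it is left and takes about 3 to 10 N to push further down.
- fitted_bottom: the bottom that one of the two drawers already has, fully home and fixed, left or right at random: same size and axes as panel, origin at its centre
- stand: leaning stand that holds the loose panel: plywood base 130 (x) x 160 (y) x 14 mm with two sloping props on the -x side of the panel up to 80 mm above the bench and a 12 mm high foot strip on its +x side; origin at the centre of its underside; fixed
- glue: white glue bottle, orange cap, 60 mm across, 170 mm tall; a bystander
- wax: flat wax tin, 84 mm across, 50 mm tall; a bystander
- hammer: hammer lying on the bench; a bystander
- screwdriver: screwdriver lying on the bench ; a bystander
- sanding_block: cork sanding block 110 x 65 x 33 mm; a bystander
- knob_1: brass drawer knob, 44 mm across, 33 mm tall; a bystander
- knob_2: second brass drawer knob, the same; a bystander
Mind the look-alikes: they are no part of the job. Leave any pink look-alike of the panel alone.

How it is judged:
At the end, for the whole second after the job is handed in: the panel is in the drawer that had no bottom, at rest: its centre within 2.5 mm of the fully-home height, within 7.5 mm of the nominal home point across its thickness (the drawers' own play) and 4 mm along its width, square to the drawer within 0.04 rad (((x of panel in the frame of left_home between -0.0075 and 0.0075 m and y of panel in the frame of left_home between -0.004 and 0.004 m and z of panel in the frame of left_home between -0.0025 and 0.0025 m and angle between the x axis of panel and the x axis of left_home, either way round below 0.04 rad and angle between the z axis of panel and the z axis of left_home, either way round below 0.04 rad) or (x of panel in the frame of right_home between -0.0075 and 0.0075 m and y of panel in the frame of right_home between -0.004 and 0.004 m and z of panel in the frame of right_home between -0.0025 and 0.0025 m and angle between the x axis of panel and the x axis of right_home, either way round below 0.04 rad and angle between the z axis of panel and the z axis of right_home, either way round below 0.04 rad)) and linear speed of panel below 0.01 m/s); the robot touches nothing.
It fails at once if a bystander on the bench is moved by more than 30 mm (distance of any of glue, wax, hammer, screwdriver, sanding_block, knob_1, knob_2 from where it was at the start of the episode above 0.03 m).
It also fails if it takes over 64 s, if anything falls off the work surface, if the arm or the gripper's body presses on something with over 40 N, if the wrist force passes 120 N, or if a joint passes its speed limit or range.

ROBOT

A 6-joint arm with a two-finger parallel gripper is mounted at the origin on the work surface. World frame = base frame: x ahead of the robot, y to its left, z up, the work surface at z = 0. Lengths are in m, angles in rad, forces in N, time in s.
With the tool pointing down it reaches from about 0.4 to 0.825 m from the base axis. Payload 7 kg.
Tool frame: the origin (TCP) lies midway between the tips of the shut fingers; the grasp point (between the pads) lies 19 mm behind it; z points along the fingers, y is the line along which they close (so a half turn about z gives the same grasp; the last joint's range is limited). The gripper opens to 85 mm and grips with 20 to 120 N. Pads are 22 mm wide; open, the fingers measure 114 mm over their backs; the gripper's body (76 mm by 85 mm) begins 54 mm behind the grasp point. The pads swing forward as they close: fully open they stand 13 mm farther back than shut.
Start: joints at [1.572, 0.359, 0.012, 0, -1.224, -0.288], TCP at [0.191, 0.647, 0.231] pointing down, gripper open.
Joint ranges: [-3.07, 3.07], [-1.43, 2.12], [-1.02, 1.25], [-3.03, 1.67], [-3.05, -0], [-3.03, 3.03]. Speed limits (rad/s): [2.39, 2.39, 3.01, 3.14, 3.14, 3.14].

INTERFACE

Orientations are given as a rotation vector (axis times angle).
In Python, from workcell import ctrl gives the robot as it stands.
- The arm moves only by the tool servo_tool, never from a script. Its argument "rows" is a list of rows, each a list of 3 entries, a list of its own where there are three numbers: the shift along the tool's x, y, z in mm, then the turn, a rotation vector about the tool's x, y, z in rad, then the opening, from 0 (shut) to 1 (fully open). In form: [[[dx, dy, dz], [ax, ay, az], grip], ...]. A call has 1 to 5 rows; each row shifts and turns the commanded pose from where the row before left it, along the tool's axes as they then stand; what a row does not reach is not made up. A row lasts 1/8 s, in which the tool goes at most 62.5 mm and 10.7 degrees, less where a joint would pass 70% of its speed; a pose out of reach is approached as far as the arm can. A call is refused whole if a number of a shift passes 62.5 or a number of a turn 0.188, either way. A call with a gripper value outside its range is refused whole. The fingers move at their own pace and stop on an object; the grip force is fixed at half the most. Time passes only in rows, so rows that do not move let the fingers close. It gives the time, the measured TCP pose, the force, the opening and the grip force at its end, in the units of the state.
- ctrl.sense(): the state, without advancing time (a new reading comes with each control period).
- ctrl.camera(name): name is "scene" or "top"; returns a dict with "image" (400x640x3 uint8, blue, green, red), "range_z" (400x640 float32, m along the optical axis (not along the pixel's ray), 0 where there is no reading), "K" (3x3 intrinsics, pixels), "dist" ([k1, k2, p1, p2, k3] as OpenCV has them; the pictures are not rectified), "rvec" (rotation vector, rad) and "tvec" (3), from world to camera coordinates, as OpenCV has them. Camera axes: x right, y down, z forward; pixel columns grow to the right and rows downward; lengths in m; the calibration is good to about 2 mm. A picture is of the moment at which its call begins.
- ctrl.sign_off(): hands the job in; it is judged then, once.
The state is a dict: "time": time; "q": joint angles; "qd": joint speeds; "joint_efforts": joint torques, N m; "tool_pos": TCP position; "eef_rot": TCP orientation; "wrist_force": force on the tool from outside, world axes, zero at the start; "moment": the same for the moment, N m; "finger_gap": opening from 0.0 (shut) to 1.0 (fully open); "gripper_force": force on a finger pad.
Only numpy, scipy, OpenCV 4.12 (cv2) and the standard library are available. Lean on these libraries where they do the work, as an engineer would, in place of code of your own. Each camera call takes 0.05 s, during which the arm holds its last target. There are 200 camera calls.

## Working session

There is one attempt and no reset: what is moved stays moved. The work goes in short steps, Python scripts to look and compute and a tool call to move; the robot and the scene stay as the last step left them, time stands still between calls to the robot, and variables do not carry over. Pictures are saved under pics/ and viewed, at most 10 in all, crops included, and the job is handed in when it is done.

Besides the shell and the picture viewer there is one more tool, called after "Call:" by a JSON object that holds its "method" and its "body". servo_tool: Moves the arm, as the interface text tells. Its arguments: {"type":"object","properties":{"rows":{"type":"array","items":{"type":"array"}}},"required":["rows"]}

```bash
mkdir -p pics; cat > h.py <<'E'
import numpy as np, cv2
from scipy.spatial.transform import Rotation as R
from workcell import ctrl
def cloud(c):
    """world point per pixel (400x640x3), nan where none"""
    z=c["range_z"]; h,w=z.shape
    u,v=np.meshgrid(np.arange(w),np.arange(h))
    n=cv2.undistortPoints(np.stack([u,v],-1).reshape(-1,1,2).astype(np.float64),np.array(c["K"]),np.array(c["dist"])).reshape(h,w,2)
    P=np.dstack([n*z[...,None],z]); Rm=cv2.Rodrigues(np.array(c["rvec"],float))[0]
    W=(P-np.array(c["tvec"],float).ravel())@Rm
    W[z==0]=np.nan
    return W
def pose():
    s=ctrl.sense(); return np.array(s["tool_pos"]),R.from_rotvec(s["eef_rot"]),s
E
python3 - <<'E'
from h import *
for n in("scene","top"):
    c=ctrl.camera(n); cv2.imwrite(f"pics/{n}0.png",c["image"]); np.savez(f"{n}0.npz",W=cloud(c),im=c["image"])
    Rm=cv2.Rodrigues(np.array(c["rvec"],float))[0]; print(n,-Rm.T@np.array(c["tvec"]).ravel(),c["K"][0])
p,r,s=pose();print(p,r.as_matrix().round(3),s)
E
```

```text
scene [1.32799681 0.58575037 1.16654695] [409.62462033   0.         316.55908071]
top [0.35713749 0.05115642 1.21445045] [381.23384201   0.         325.59798953]
[0.19088282 0.64700541 0.23049301] [[ 0.959 -0.283 -0.   ]
 [-0.283 -0.959 -0.001]
 [ 0.     0.001 -1.   ]] {'time': 0.1, 'q': array([ 1.57205402e+00,  3.59274011e-01,  1.11654791e-02, -2.95068784e-04,
       -1.22410310e+00, -2.88094308e-01]), 'qd': array([-0.00240031, -0.00253154,  0.00237844,  0.00287718,  0.00026026,
        0.00012305]), 'joint_efforts': array([-2.24076233e-03, -5.84762299e+01,  2.94110298e+01,  6.95452854e+00,
       -3.09233772e-03,  3.48998228e-06]), 'tool_pos': array([0.19088282, 0.64700541, 0.23049301]), 'eef_rot': array([ 3.10789030e+00, -4.48969125e-01, -1.10683225e-04]), 'wrist_force': array([ 0.7804751 , -0.00591481,  0.18122645]), 'moment': array([-0.01443665, -0.01951735, -0.00509859]), 'gripper_force': 0.0, 'finger_gap': 0.9986757279942382}
```

View pics/scene0.png

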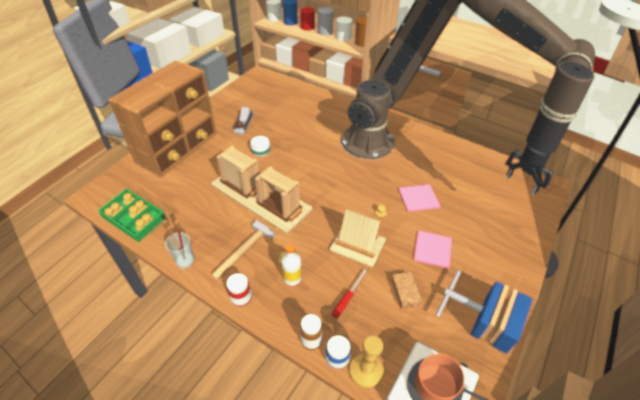

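View pics/top0.png

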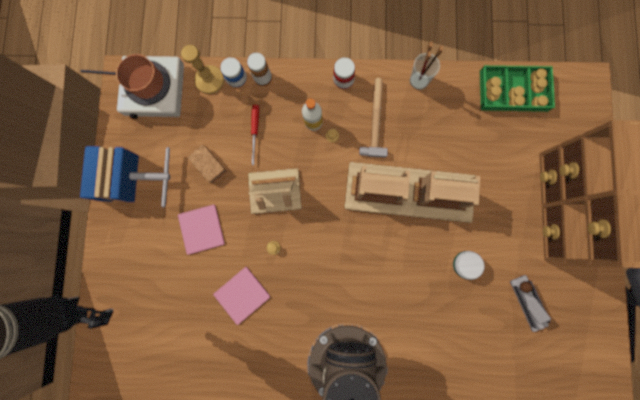

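The top view has x pointing up and y pointing left. The stand with the loose plywood panel is at (273,190). The board is at (412,190), with the left drawer at (383,185) and the right drawer at (450,188). Things that could be taken for the panel are the pink slabs at (201,230) and (242,295), the fitted bottom in one of the drawers, and the sanding block at (206,163). I choose the plywood slab leaning in the stand and check it in a crop.

```bash
python3 - <<'E'
from h import *
t=np.load("top0.npz"); s=np.load("scene0.npz")
a=cv2.resize(t["im"][150:230,240:490],None,fx=3.2,fy=3.2,interpolation=cv2.INTER_CUBIC)
b=cv2.resize(s["im"][135:275,200:400],None,fx=2.4,fy=2.4,interpolation=cv2.INTER_CUBIC)
o=np.zeros((a.shape[0]+b.shape[0],800,3),np.uint8);o[:a.shape[0],:a.shape[1]]=a;o[a.shape[0]:,:b.shape[1]]=b
cv2.imwrite("pics/crop1.png",o)
# height map region extents
for nm,W in(("top",t["W"]),("scene",s["W"])):
    ok=np.isfinite(W[...,0])
    def rg(name,m):
        P=W[m&ok]; 
        if len(P)<5: print(nm,name,len(P));return
        r=cv2.minAreaRect((P[:,:2]*1000).astype(np.float32)); print(nm,name,len(P),np.round(r[0],1),np.round(r[1],1),round(r[2],1),P[:,2].min().round(3),P[:,2].max().round(3))
    X,Y,Z=W[...,0],W[...,1],W[...,2]
    L=(X>.3)&(X<.72)
    rg("stand>85",L&(Y>.1)&(Y<.33)&(Z>.085)&(Z<.17)&(X<.58))
    rg("standbase",L&(Y>.1)&(Y<.33)&(Z>.009)&(Z<.02)&(X<.58))
    rg("board",L&(Y<-.0)&(Y>-.42)&(Z>.012)&(Z<.023)&(X<.58))
    rg("drawers",L&(Y<-.0)&(Y>-.42)&(Z>.142))
    rg("drawers>155",L&(Y<-.0)&(Y>-.42)&(Z>.156))
E
```

```text
top stand>85 244 [517.7 238.5] [ 25.7 119.2] 7.2 0.086 0.143
top standbase 1012 [478.4 238.6] [220.1 160.5] 6.8 0.009 0.02
top board 1504 [ 485.5 -183.3] [411.9 195.7] 62.1 0.012 0.023
top drawers 2205 [ 535.2 -186. ] [332.4  82.3] 86.0 0.142 0.161
top drawers>155 157 [ 533.3 -184.1] [325.2  71.2] 86.1 0.156 0.161
scene stand>85 567 [518.8 238.9] [ 32.9 121.3] 5.4 0.085 0.145
scene standbase 389 [467.9 242.5] [228.6 162.9] 2.6 0.009 0.02
scene board 255 [ 441.3 -195.5] [390.9 277.3] 89.9 0.013 0.023
scene drawers 1069 [ 536.5 -186.8] [338.3  91.8] 84.3 0.142 0.162
scene drawers>155 230 [ 538.8 -184.1] [331.8  77.7] 86.2 0.156 0.162
```

View pics/crop1.png

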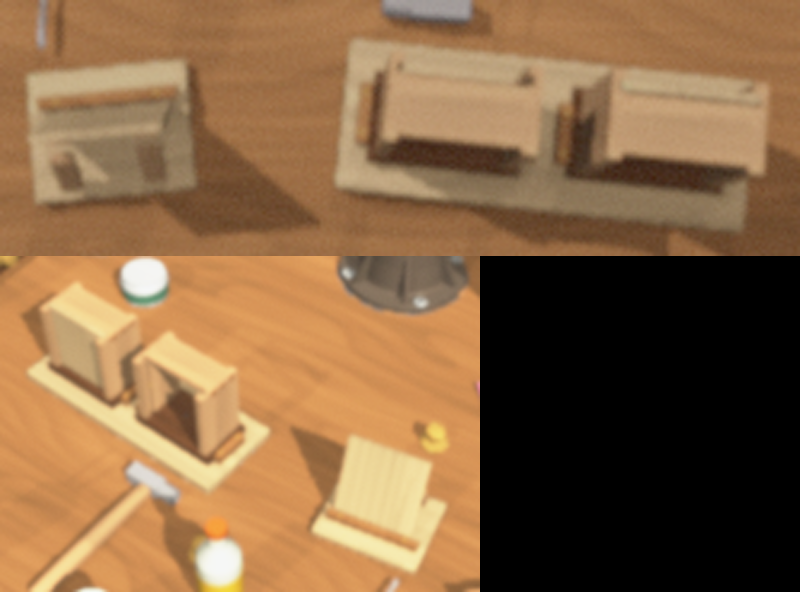

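The crops show the plywood panel leaning in the stand, top crop (110,100). The left drawer, nearest the stand, is hollow at scene crop (190,400), and the right drawer has its bottom at (80,345). The target is the left drawer. Next I get precise poses.

```bash
python3 - <<'E'
from h import *
t=np.load("top0.npz"); s=np.load("scene0.npz")
W=s["W"].reshape(-1,3); W=W[np.isfinite(W[:,0])]
m=(abs(W[:,0]-.53)<.06)&(abs(W[:,1]-.239)<.05)&(W[:,2]>.045)&(W[:,2]<.132)
P=W[m]; 
for _ in range(4):
    c=P.mean(0); n=np.linalg.svd(P-c)[2][2]; n*=np.sign(n[0]); d=(P-c)@n
    print(len(P),c.round(4),n.round(4),d.std().round(4)); P=P[abs(d)<2.5*d.std()]
print("yaw",np.arctan2(n[1],n[0]),"tilt",np.arcsin(n[2]))
# panel face extents
dd=(W-c)@n; Q=W[(abs(dd)<.005)&(W[:,2]>.03)&(abs(W[:,1]-.239)<.1)]
h=np.array([-n[1],n[0],0]);h/=np.linalg.norm(h);v=np.cross(n,h)
print("h",np.percentile((Q-c)@h,[0,1,50,99,100]).round(4),"v",np.percentile((Q-c)@v,[0,1,99,100]).round(4), "v",v.round(3))
# board yaw & extents from top view, upper surfaces of drawers per drawer
for nm,W in(("top",t["W"]),("scene",s["W"])):
  P=W.reshape(-1,3);P=P[np.isfinite(P[:,0])]
  for a,b in((-.165,.0),(-.36,-.195)):
    q=P[(P[:,2]>.147)&(P[:,2]<.163)&(P[:,1]>a)&(P[:,1]<b)&(P[:,0]>.45)&(P[:,0]<.62)]
    r=cv2.minAreaRect((q[:,:2]*1000).astype(np.float32)); print(nm,len(q),np.round(r[0],1),np.round(r[1],1),round(r[2],2),np.median(q[:,2]).round(4))
P=t["W"]; im=t["im"]
# board surface pixels in image order: mask and contour rect
mk=((P[...,2]>.008)&(P[...,0]>.42)&(P[...,0]<.64)&(P[...,1]<.03)&(P[...,1]>-.42)).astype(np.uint8)
mk=cv2.morphologyEx(mk,cv2.MORPH_OPEN,np.ones((3,3)))
q=P[(mk>0)&(P[...,2]<.026)]; r=cv2.minAreaRect((q[:,:2]*1000).astype(np.float32));print("board",r)
E
```

```text
666 [0.5292 0.2397 0.0893] [0.9392 0.1124 0.3245] 0.0023
657 [0.5292 0.2396 0.089 ] [0.9389 0.1123 0.3254] 0.0022
652 [0.5293 0.2396 0.0888] [0.9388 0.1125 0.3255] 0.0021
649 [0.5293 0.2395 0.0887] [0.9386 0.1129 0.3261] 0.0021
yaw 0.11973656006591132 tilt 0.33215844520245047
h [-0.0598 -0.0582  0.002   0.0606  0.0616] v [-0.0626 -0.0609  0.0556  0.0574] v [-0.324 -0.039  0.945]
top 988 [541.4 -88.3] [135.4  80.4] 84.54 0.1524
top 1168 [ 530.2 -283.9] [136.5  80. ] 84.67 0.1527
scene 510 [542.5 -88.3] [140.5  82.6] 85.28 0.1535
scene 481 [ 530.1 -284.4] [139.2  85.6] 84.08 0.1547
board ((535.8916015625, -186.26785278320312), (400.3606872558594, 151.56260681152344), 85.12879943847656)
```

```bash
cat >> h.py <<'E'
def frame(yaw,tilt=0):
    """tool rot: tool y = -panel normal, tool z down the slab; tilt = lean of slab top to -x"""
    n=np.array([np.cos(yaw)*np.cos(tilt),np.sin(yaw)*np.cos(tilt),np.sin(tilt)]); h=np.array([-np.sin(yaw),np.cos(yaw),0]); v=np.cross(n,h)
    return R.from_matrix(np.column_stack([-h,-n,-v]))
def plan(p0,r0,p1,r1,nr):
    dr=(r0.inv()*r1).as_rotvec()/nr; r=r0; out=[]
    for i in range(nr):
        d=r.inv().apply((p1-p0)/nr)*1000; out.append([d.round(1).tolist(),dr.round(4).tolist()]); r=r*R.from_rotvec(dr)
    return out
E
cat > pg.py <<'E'
from h import *
c=np.array([.5293,.2395,.0887]); r1=frame(.12,.325); M=r1.as_matrix(); h,n,v=-M[:,0],-M[:,1],-M[:,2]
g=c+.0135*v+.001*h-.004*n
E
python3 - <<'E'
from pg import *
p,r,s=pose(); 
pre=g+.09*v; print(g,pre)
for x in plan(p,r,pre,r1,10): print(x)
E
```

```text
[0.52113728 0.23952299 0.10021605] [0.49260615 0.23608272 0.18550462]
[[40.6, 30.9, 4.5], [0.0289, 0.0188, 0.1153]]
[[43.8, 26.1, 4.5], [0.0289, 0.0188, 0.1153]]
[[46.4, 21.1, 4.7], [0.0289, 0.0188, 0.1153]]
[[48.4, 15.7, 5.0], [0.0289, 0.0188, 0.1153]]
[[49.8, 10.2, 5.6], [0.0289, 0.0188, 0.1153]]
[[50.6, 4.6, 6.3], [0.0289, 0.0188, 0.1153]]
[[50.7, -1.1, 7.2], [0.0289, 0.0188, 0.1153]]
[[50.1, -6.7, 8.3], [0.0289, 0.0188, 0.1153]]
[[48.8, -12.1, 9.5], [0.0289, 0.0188, 0.1153]]
[[46.9, -17.3, 10.8], [0.0289, 0.0188, 0.1153]]
```

Call:
{"method": "servo_tool", "body": {"rows": [[[40.6, 30.9, 4.5], [0.0289, 0.0188, 0.1153], 1], [[43.8, 26.1, 4.5], [0.0289, 0.0188, 0.1153], 1], [[46.4, 21.1, 4.7], [0.0289, 0.0188, 0.1153], 1], [[48.4, 15.7, 5], [0.0289, 0.0188, 0.1153], 1], [[49.8, 10.2, 5.6], [0.0289, 0.0188, 0.1153], 1]]}}

```text
time: 0.72
tool_pos: [0.3425, 0.4404, 0.2084]
eef_rot: [-2.729, 1.265, -0.17]
wrist_force: [1.1, 0.6, 0.0]
finger_gap: 0.996
gripper_force: 0.0
```

Call:
{"method": "servo_tool", "body": {"rows": [[[50.6, 4.6, 6.3], [0.0289, 0.0188, 0.1153], 1], [[50.7, -1.1, 7.2], [0.0289, 0.0188, 0.1153], 1], [[50.1, -6.7, 8.3], [0.0289, 0.0188, 0.1153], 1], [[48.8, -12.1, 9.5], [0.0289, 0.0188, 0.1153], 1], [[46.9, -17.3, 10.8], [0.0289, 0.0188, 0.1153], 1]]}}

```text
time: 1.35
tool_pos: [0.4933, 0.235, 0.1859]
eef_rot: [-2.151, 1.914, -0.313]
wrist_force: [1.3, 0.1, -0.2]
finger_gap: 1.001
gripper_force: 0.0
```

Call:
{"method": "servo_tool", "body": {"rows": [[[0, 0, 0], [0, 0, 0], 1], [[0, 0, 0], [0, 0, 0], 1]]}}

```text
time: 1.6
tool_pos: [0.4929, 0.2365, 0.186]
eef_rot: [-2.155, 1.911, -0.312]
wrist_force: [0.4, 1.3, -0.3]
finger_gap: 1.004
gripper_force: 0.0
```

```bash
python3 - <<'E'
from pg import *
p,r,s=pose(); print(p,s["q"].round(2),s["time"])
print(plan(p,r,g,r1,1), plan(p,r,g+.09*v,r1,1))
E
```

```text
[0.49288453 0.23646662 0.1860062 ] [ 0.95  0.01 -0.74  0.41 -0.64 -1.14] 1.6
[[[0.5, 0.5, 90.4], [-0.0007, 0.0016, -0.0]]] [[[0.3, 0.5, 0.4], [-0.0007, 0.0016, -0.0]]]
```

Call:
{"method": "servo_tool", "body": {"rows": [[[0, 0.5, 30], [0, 0, 0], 1], [[0, 0, 30], [0, 0, 0], 1], [[0, 0, 20], [0, 0, 0], 1], [[0, 0, 10], [0, 0, 0], 1], [[0, 0, 0], [0, 0, 0], 0.6]]}}

```text
time: 2.22
tool_pos: [0.5205, 0.2407, 0.0998]
eef_rot: [-2.158, 1.91, -0.312]
wrist_force: [0.3, 0.2, -0.8]
finger_gap: 0.814
gripper_force: 0.0
```

Call:
{"method": "servo_tool", "body": {"rows": [[[0, 0, 0], [0, 0, 0], 0.4], [[0, 0, 0], [0, 0, 0], 0.3], [[0, 0, 0], [0, 0, 0], 0.2], [[0, 0, 0], [0, 0, 0], 0.15], [[0, 0, 0], [0, 0, 0], 0.1]]}}

```text
time: 2.85
tool_pos: [0.5209, 0.2401, 0.1006]
eef_rot: [-2.155, 1.911, -0.312]
wrist_force: [-1.2, -0.3, -1.1]
finger_gap: 0.102
gripper_force: 0.3
```

Call:
{"method": "servo_tool", "body": {"rows": [[[0, 0, 0], [0, 0, 0], 0.05], [[0, 0, 0], [0, 0, 0], 0], [[0, 0, 0], [0, 0, 0], 0], [[0, 0, 0], [0, 0, 0], 0]]}}

```text
time: 3.35
tool_pos: [0.5209, 0.24, 0.1005]
eef_rot: [-2.155, 1.911, -0.312]
wrist_force: [-0.5, 0.0, 0.3]
finger_gap: 0.089
gripper_force: 60.8
```

Call:
{"method": "servo_tool", "body": {"rows": [[[0, 0, -15], [0, 0, 0], 0], [[0, 0, -35], [0, 0, 0], 0], [[0, 0, -40], [0, 0, 0], 0], [[0, 0, -40], [0, 0, 0], 0], [[0, 0, -30], [0, 0, 0], 0]]}}

```text
time: 3.98
tool_pos: [0.4696, 0.2338, 0.2537]
eef_rot: [-2.155, 1.91, -0.311]
wrist_force: [0.0, 0.2, -1.0]
finger_gap: 0.085
gripper_force: 60.7
```

Call:
{"method": "servo_tool", "body": {"rows": [[[0, 0, -10], [0, 0, 0], 0], [[0, 0, 0], [0, 0, 0], 0]]}}

```text
time: 4.22
tool_pos: [0.4668, 0.2334, 0.2614]
eef_rot: [-2.155, 1.91, -0.312]
wrist_force: [-0.3, -1.4, -1.2]
finger_gap: 0.088
gripper_force: 60.8
```

```bash
python3 - <<'E'
from h import *
p,r,s=pose(); print(p,s["time"])
# target: panel foot ~25mm above mouth, slot centre guess; TCP is 88mm above foot
yaw=-.09; slot=np.array([.5668,-.0905])
tgt=np.array([*slot,.153+.03+.088]); r1=frame(yaw,0)
for x in plan(p,r,tgt,r1,8): print(x)
E
```

```text
[0.46680307 0.23336643 0.2614153 ] 4.225
[[41.7, -7.6, 1.2], [-0.0406, 0.0046, 0.026]]
[[41.5, -8.7, 1.0], [-0.0406, 0.0046, 0.026]]
[[41.2, -9.8, 0.9], [-0.0406, 0.0046, 0.026]]
[[41.0, -10.9, 0.6], [-0.0406, 0.0046, 0.026]]
[[40.7, -12.0, 0.4], [-0.0406, 0.0046, 0.026]]
[[40.3, -13.0, 0.0], [-0.0406, 0.0046, 0.026]]
[[40.0, -14.1, -0.3], [-0.0406, 0.0046, 0.026]]
[[39.6, -15.1, -0.7], [-0.0406, 0.0046, 0.026]]
```

Call:
{"method": "servo_tool", "body": {"rows": [[[41.7, -7.6, 1.2], [-0.0406, 0.0046, 0.026], 0], [[41.5, -8.7, 1.0], [-0.0406, 0.0046, 0.026], 0], [[41.2, -9.8, 0.9], [-0.0406, 0.0046, 0.026], 0], [[41, -10.9, 0.6], [-0.0406, 0.0046, 0.026], 0], [[40.7, -12, 0.4], [-0.0406, 0.0046, 0.026], 0]]}}

```text
time: 4.85
tool_pos: [0.5295, 0.029, 0.2658]
eef_rot: [-2.143, 2.172, -0.121]
wrist_force: [0.9, 0.1, -0.7]
finger_gap: 0.085
gripper_force: 60.7
```

Call:
{"method": "servo_tool", "body": {"rows": [[[40.3, -13, 0], [-0.0406, 0.0046, 0.026], 0], [[40, -14.1, -0.3], [-0.0406, 0.0046, 0.026], 0], [[39.6, -15.1, -0.7], [-0.0406, 0.0046, 0.026], 0], [[0, 0, 0], [0, 0, 0], 0], [[0, 0, 0], [0, 0, 0], 0]]}}

```text
time: 5.48
tool_pos: [0.5665, -0.0911, 0.2692]
eef_rot: [2.116, -2.318, -0.002]
wrist_force: [0.1, 0.6, -1.5]
finger_gap: 0.086
gripper_force: 60.6
```

```bash
python3 - <<'E'
from h import *
p,r,s=pose(); print(p,r.as_matrix().round(3),s["q"].round(2),s["time"],s["wrist_force"],s["moment"])
c=ctrl.camera("scene"); W=cloud(c); im=c["image"]; np.savez("scene1.npz",W=W,im=im)
# panel +x face in scene view
h=np.array([np.sin(.09),np.cos(.09),0]);n0=np.array([np.cos(.09),-np.sin(.09),0])
m=np.isfinite(W[...,0])&(abs((W-p)@n0)<.02)&(abs((W-p)@h)<.08)&(W[...,2]>.178)&(W[...,2]<.33)
P=W[m]; lo=P[P[:,2]<p[2]-.02]
for _ in range(3):
    k=lo.mean(0);n=np.linalg.svd(lo-k)[2][2];n*=np.sign(n[0]);d=(lo-k)@n;lo=lo[abs(d)<2.5*d.std()]
print(len(lo),"yaw",np.arctan2(n[1],n[0]),"tilt",np.arcsin(n[2]),"face off",(k-p)@n)
Q=W[m&(abs((W-k)@n)<.006)]
print("h",np.percentile((Q-p)@h,[0,1,99,100]).round(4),"z",np.percentile(Q[:,2]-p[2],[0,1,99,100]).round(4))
cv2.imwrite("pics/crop2.png",cv2.resize(im[110:240,200:330],None,fx=4,fy=4,interpolation=cv2.INTER_CUBIC))
E
```

```text
[ 0.5664982  -0.09110687  0.26922895] [[-0.091 -0.996 -0.003]
 [-0.996  0.091 -0.001]
 [ 0.002  0.003 -1.   ]] [ 0.18  0.17 -0.16  0.   -1.25 -0.27] 5.475 [ 0.13952905  0.60720964 -1.46874334] [-0.01111341  0.00053948  0.01865408]
363 yaw -0.08759964986172337 tilt -0.011635877479431773 face off 0.005006581458535205
h [-0.0624 -0.0603  0.0605  0.0627] z [-0.091  -0.0882  0.0434  0.0589]
```

View pics/crop2.png

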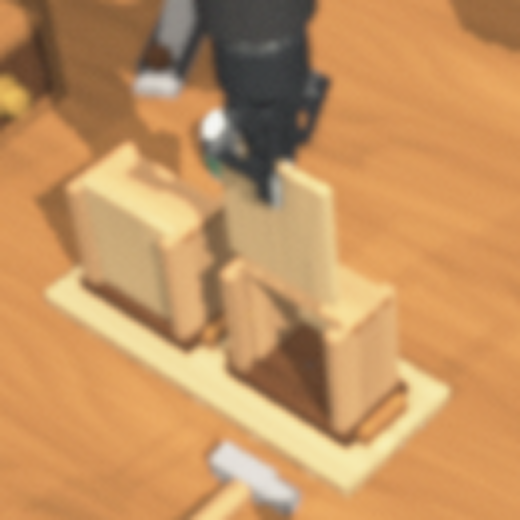

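The crop shows the panel at (275,240), gripped upright above the left drawer's slot and roughly aligned with it. Now I lower it until it touches.

Call:
{"method": "servo_tool", "body": {"rows": [[[0, 0, 12], [0, 0, 0], 0], [[0, 0, 9], [0, 0, 0], 0], [[0, 0, 3], [0, 0, 0], 0], [[0, 0, 0], [0, 0, 0], 0]]}}

```text
time: 6.02
tool_pos: [0.5668, -0.0904, 0.2472]
eef_rot: [2.119, -2.317, 0.001]
wrist_force: [-0.1, -0.9, 0.1]
finger_gap: 0.087
gripper_force: 60.7
```

Call:
{"method": "servo_tool", "body": {"rows": [[[0, 0, 1.5], [0, 0, 0], 0], [[0, 0, 1.5], [0, 0, 0], 0], [[0, 0, 0], [0, 0, 0], 0]]}}

```text
time: 6.4
tool_pos: [0.5669, -0.0907, 0.2443]
eef_rot: [2.119, -2.318, 0.001]
wrist_force: [0.1, 0.0, -0.6]
finger_gap: 0.085
gripper_force: 60.7
```

Call:
{"method": "servo_tool", "body": {"rows": [[[0, 0, 1.5], [0, 0, 0], 0], [[0, 0, 0], [0, 0, 0], 0]]}}

```text
time: 6.65
tool_pos: [0.5671, -0.0907, 0.243]
eef_rot: [2.119, -2.318, 0.001]
wrist_force: [-0.4, -0.7, -0.4]
finger_gap: 0.089
gripper_force: 61.0
```

Call:
{"method": "servo_tool", "body": {"rows": [[[0, 0, 1], [0, 0, 0], 0], [[0, 0, 1], [0, 0, 0], 0], [[0, 0, 0], [0, 0, 0], 0]]}}

```text
time: 7.02
tool_pos: [0.5674, -0.0909, 0.2423]
eef_rot: [-2.12, 2.318, -0.003]
wrist_force: [-2.5, 0.9, 8.4]
finger_gap: 0.087
gripper_force: 62.2
```

Call:
{"method": "servo_tool", "body": {"rows": [[[0, 0, 1], [0, 0, 0], 0], [[0, 0, 0], [0, 0, 0], 0]]}}

```text
time: 7.28
tool_pos: [0.5676, -0.0909, 0.2421]
eef_rot: [-2.12, 2.318, -0.004]
wrist_force: [-2.8, 0.9, 12.5]
finger_gap: 0.085
gripper_force: 62.7
```

Call:
{"method": "servo_tool", "body": {"rows": [[[0, 0, 1], [0, 0, 0], 0], [[0, 0, 0], [0, 0, 0], 0]]}}

```text
time: 7.52
tool_pos: [0.5667, -0.0908, 0.2396]
eef_rot: [2.119, -2.319, 0.001]
wrist_force: [-0.9, -0.2, -0.9]
finger_gap: 0.086
gripper_force: 60.7
```

It touched and then dropped in. I continue down carefully.

Call:
{"method": "servo_tool", "body": {"rows": [[[0, 0, 2], [0, 0, 0], 0], [[0, 0, 2], [0, 0, 0], 0], [[0, 0, 2], [0, 0, 0], 0], [[0, 0, 0], [0, 0, 0], 0]]}}

```text
time: 8.02
tool_pos: [0.5666, -0.0906, 0.2322]
eef_rot: [2.118, -2.318, -0.001]
wrist_force: [-2.0, 0.4, -2.1]
finger_gap: 0.085
gripper_force: 60.6
```

Call:
{"method": "servo_tool", "body": {"rows": [[[0, 0, 4], [0, 0, 0], 0], [[0, 0, 4], [0, 0, 0], 0], [[0, 0, 4], [0, 0, 0], 0], [[0, 0, 0], [0, 0, 0], 0]]}}

```text
time: 8.52
tool_pos: [0.5666, -0.0906, 0.2202]
eef_rot: [2.118, -2.318, -0.001]
wrist_force: [-3.1, 0.8, -1.9]
finger_gap: 0.082
gripper_force: 60.5
```

```bash
python3 - <<'E'
from h import *
p,r,s=pose(); print(p,s["wrist_force"],s["moment"])
c=ctrl.camera("scene")
cv2.imwrite("pics/crop3.png",cv2.resize(c["image"][110:240,200:330],None,fx=4,fy=4,interpolation=cv2.INTER_CUBIC))
E
```

```text
[ 0.56657923 -0.09061806  0.22016084] [-3.09758469  0.84274557 -1.90678037] [0.07928252 1.19086146 0.22224106]
```

View pics/crop3.png

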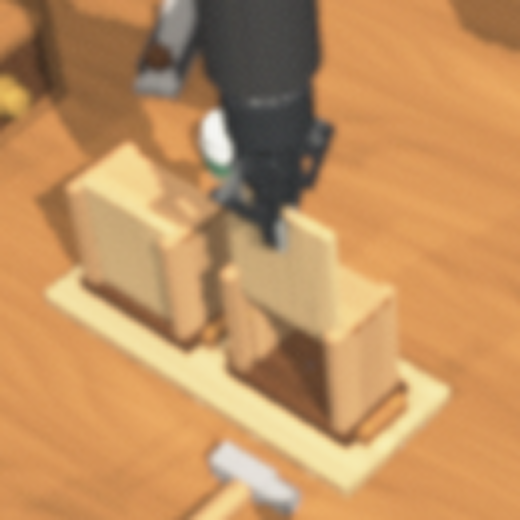

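The panel is in the grooves: its edges disappear behind the lips at (235,280) and (330,325). Continue.

Call:
{"method": "servo_tool", "body": {"rows": [[[0, 0.5, 6], [0, 0, 0], 0], [[0, 0, 8], [0, 0, 0], 0], [[0, 0, 8], [0, 0, 0], 0], [[0, 0, 8], [0, 0, 0], 0], [[0, 0, 0], [0, 0, 0], 0]]}}

```text
time: 9.2
tool_pos: [0.5663, -0.0906, 0.1898]
eef_rot: [2.118, -2.318, -0.0]
wrist_force: [-2.3, 0.8, -2.0]
finger_gap: 0.088
gripper_force: 60.4
```

Call:
{"method": "servo_tool", "body": {"rows": [[[0, 0, 5], [0, 0, 0], 0], [[0, 0, 5], [0, 0, 0], 0], [[0, 0, 5], [0, 0, 0], 0], [[0, 0, 0], [0, 0, 0], 0]]}}

```text
time: 9.7
tool_pos: [0.5662, -0.0908, 0.1759]
eef_rot: [2.119, -2.318, 0.001]
wrist_force: [-4.9, -0.7, 1.4]
finger_gap: 0.082
gripper_force: 61.2
```

Call:
{"method": "servo_tool", "body": {"rows": [[[0, 0, 5], [0, 0, 0], 0], [[0, 0, 5], [0, 0, 0], 0], [[0, 0, 4], [0, 0, 0], 0], [[0, 0, 3], [0, 0, 0], 0], [[0, 0, 0], [0, 0, 0], 0]]}}

```text
time: 10.32
tool_pos: [0.5662, -0.0909, 0.1592]
eef_rot: [2.119, -2.318, 0.001]
wrist_force: [-6.3, 0.1, 4.1]
finger_gap: 0.087
gripper_force: 61.6
```

Call:
{"method": "servo_tool", "body": {"rows": [[[0, 0, 0], [0, 0, 0], 0.3], [[0, 0, 0], [0, 0, 0], 0.5], [[0, 0, 0], [0, 0, 0], 0.5], [[0, 0, 0], [0, 0, 0], 0.5]]}}

```text
time: 10.82
tool_pos: [0.5667, -0.0907, 0.1589]
eef_rot: [2.119, -2.319, 0.001]
wrist_force: [0.1, 0.5, 0.3]
finger_gap: 0.499
gripper_force: 0.0
```

Call:
{"method": "servo_tool", "body": {"rows": [[[0, 0, -20], [0, 0, 0], 0.5], [[0, 0, -30], [0, 0, 0], 0.5], [[0, 0, -20], [0, 0, 0], 0.5], [[0, 0, 0], [0, 0, 0], 0], [[0, 0, 0], [0, 0, 0], 0]]}}

```text
time: 11.45
tool_pos: [0.5661, -0.0906, 0.2281]
eef_rot: [2.118, -2.318, -0.0]
wrist_force: [-0.1, 0.1, -0.5]
finger_gap: 0.08
gripper_force: 0.0
```

Call:
{"method": "servo_tool", "body": {"rows": [[[0, 0, 0], [0, 0, 0], 0], [[0, 0, 0], [0, 0, 0], 0], [[0, 0, 0], [0, 0, 0], 0]]}}

```text
time: 11.82
tool_pos: [0.5664, -0.0907, 0.2285]
eef_rot: [2.119, -2.318, 0.0]
wrist_force: [-0.5, 0.2, -0.2]
finger_gap: -0.004
gripper_force: 0.0
```

```bash
python3 - <<'E'
from h import *
p,r,s=pose(); print(p,s["wrist_force"],s["finger_gap"],s["time"])
c=ctrl.camera("scene"); W=cloud(c)
h=np.array([np.sin(.09),np.cos(.09),0]);n0=np.array([np.cos(.09),-np.sin(.09),0]); q0=np.array([.566,-.0908,0])
m=np.isfinite(W[...,0])&(abs((W-q0)@n0)<.015)&(abs((W-q0)@h)<.08)&(W[...,2]>.16)&(W[...,2]<.21)
P=W[m];print(len(P),np.percentile(P[:,2],[1,90,99]),np.percentile((P-q0)@h,[1,99]),np.median((P-q0)@n0))
cv2.imwrite("pics/crop4.png",cv2.resize(c["image"][110:240,200:330],None,fx=4,fy=4,interpolation=cv2.INTER_CUBIC))
E
```

```text
[ 0.56636715 -0.09066699  0.22849001] [-0.48685007  0.15078608 -0.22099139] -0.0037243038884833346 11.825
279 [0.16038975 0.20093127 0.20375829] [-0.06129768  0.05944038] 0.004651539316325899
```

View pics/crop4.png

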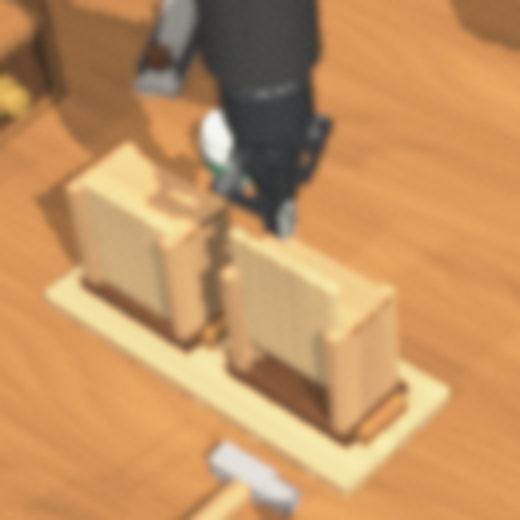

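The panel stands in the grooves, its top edge running from (230,235) to (340,290) at about z 0.201, and the shut fingertips are above its middle. Push down.

Call:
{"method": "servo_tool", "body": {"rows": [[[0, -0.5, 15], [0, 0, 0], 0], [[0, 0, 8], [0, 0, 0], 0], [[0, 0, 5], [0, 0, 0], 0], [[0, 0, 5], [0, 0, 0], 0], [[0, 0, 5], [0, 0, 0], 0]]}}

```text
time: 12.5
tool_pos: [0.5666, -0.0909, 0.1914]
eef_rot: [2.119, -2.318, 0.001]
wrist_force: [-4.2, 1.1, 6.4]
finger_gap: 0.0
gripper_force: 3.4
```

Call:
{"method": "servo_tool", "body": {"rows": [[[0, 0, 5], [0, 0, 0], 0], [[0, 0, 5], [0, 0, 0], 0], [[0, 0, 5], [0, 0, 0], 0], [[0, 0, 5], [0, 0, 0], 0]]}}

```text
time: 13.0
tool_pos: [0.5666, -0.091, 0.1715]
eef_rot: [2.119, -2.318, 0.001]
wrist_force: [-4.3, 0.2, 7.1]
finger_gap: -0.002
gripper_force: 3.4
```

Call:
{"method": "servo_tool", "body": {"rows": [[[0, 0, 3], [0, 0, 0], 0], [[0, 0, 3], [0, 0, 0], 0], [[0, 0, 3], [0, 0, 0], 0], [[0, 0, 0], [0, 0, 0], 0]]}}

```text
time: 13.5
tool_pos: [0.5668, -0.0909, 0.162]
eef_rot: [2.119, -2.318, 0.001]
wrist_force: [-1.6, -0.5, 1.6]
finger_gap: 0.002
gripper_force: 0.8
```

Call:
{"method": "servo_tool", "body": {"rows": [[[0, 0, 2], [0, 0, 0], 0], [[0, 0, 2], [0, 0, 0], 0], [[0, 0, 0], [0, 0, 0], 0]]}}

```text
time: 13.88
tool_pos: [0.5669, -0.0909, 0.1581]
eef_rot: [2.119, -2.318, 0.001]
wrist_force: [-1.6, 0.3, 2.7]
finger_gap: 0.002
gripper_force: 1.9
```

Call:
{"method": "servo_tool", "body": {"rows": [[[0, 0, 1.5], [0, 0, 0], 0], [[0, 0, 1.5], [0, 0, 0], 0], [[0, 0, 0], [0, 0, 0], 0]]}}

```text
time: 14.25
tool_pos: [0.567, -0.0912, 0.157]
eef_rot: [2.12, -2.318, 0.003]
wrist_force: [-7.8, 1.1, 18.4]
finger_gap: -0.006
gripper_force: 9.2
```

Call:
{"method": "servo_tool", "body": {"rows": [[[0, 0, 2], [0, 0, 0], 0], [[0, 0, 2], [0, 0, 0], 0], [[0, 0, 0], [0, 0, 0], 0]]}}

```text
time: 14.62
tool_pos: [0.5672, -0.0914, 0.1568]
eef_rot: [-2.121, 2.317, -0.006]
wrist_force: [-19.3, 4.4, 45.1]
finger_gap: -0.003
gripper_force: 22.8
```

Call:
{"method": "servo_tool", "body": {"rows": [[[0, 0, -6], [0, 0, 0], 0], [[0, 0, -30], [0, 0, 0], 0], [[0, 0, -50], [0, 0, 0], 0], [[0, 40, -30], [0, 0, 0], 0], [[0, 50, 0], [0, 0, 0], 0]]}}

```text
time: 15.25
tool_pos: [0.4784, -0.0823, 0.2686]
eef_rot: [-2.118, 2.318, -0.004]
wrist_force: [-0.5, 1.4, -0.5]
finger_gap: 0.003
gripper_force: 0.0
```

Call:
{"method": "servo_tool", "body": {"rows": [[[0, 50, 0], [0, 0, 0], 0], [[0, 0, 0], [0, 0, 0], 0], [[0, 0, 0], [0, 0, 0], 0]]}}

```text
time: 15.62
tool_pos: [0.4281, -0.0779, 0.2672]
eef_rot: [-2.12, 2.318, -0.002]
wrist_force: [1.1, 0.5, 0.2]
finger_gap: 0.0
gripper_force: 0.0
```

```bash
python3 - <<'E'
from h import *
c=ctrl.camera("scene"); W=cloud(c)
h=np.array([np.sin(.09),np.cos(.09),0]);n0=np.array([np.cos(.09),-np.sin(.09),0]);q0=np.array([.566,-.0908,0])
for nm,off in(("left",0),("right",None)):
    q=q0 if off==0 else np.array([.5302+.0252,-.284-.0023,0])
    a=(W-q)@n0;b=(W-q)@h
    m=np.isfinite(a)&(abs(a)<.012)&(abs(b)<.05)&(W[...,2]>.03)&(W[...,2]<.17); P=W[m]
    F=P[(P[:,2]<.14)]; k=F.mean(0);n=np.linalg.svd(F-k)[2][2];n*=np.sign(n[0])
    print(nm,len(P),"top z",np.percentile(P[:,2],[95,99]).round(4),"yaw",np.arctan2(n[1],n[0]).round(3),"tilt",np.arcsin(n[2]).round(3),"face",np.median((F-q)@n0).round(4))
cv2.imwrite("pics/crop5.png",cv2.resize(c["image"][110:240,200:330],None,fx=4,fy=4,interpolation=cv2.INTER_CUBIC))
E
```

```text
left 548 top z [0.1578 0.1607] yaw -0.088 tilt 0.01 face 0.0051
right 420 top z [0.159  0.1612] yaw -0.117 tilt 0.027 face 0.0027
```

View pics/crop5.png

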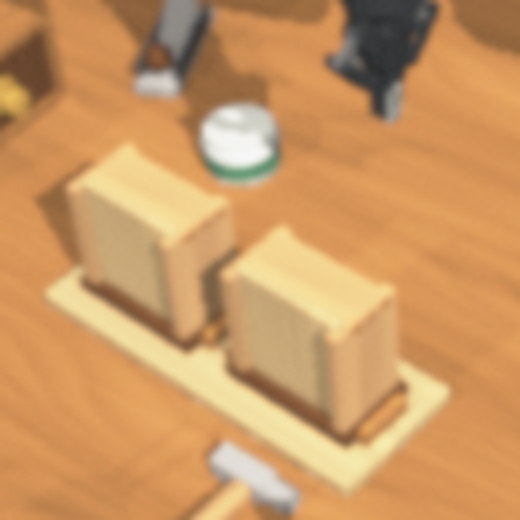

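Both drawers now look alike. The left panel at (280,335) is down to the dark front, and the arm is clear of everything.

```bash
python3 -c "
from workcell import ctrl
print(ctrl.sign_off())"
```

```text
the job is handed in; nothing more can be done
None
```

The loose panel is pressed home in the left drawer: the push stopped firmly with its top edge at 0.157 m, the fully-home height. The arm was clear when I handed the job in at about 16 s; sign-off returned no verdict.

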